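# Reset the tripped fume extractor through its shuttered well

### The job

The fume extractor on the soldering bench has tripped. Push the small sliding shutter on its top fully open with your fingertips (push it, do not grip it or ram it), reach down into the well beneath it and press the sunken reset key all the way down, then push the shutter fully shut again. Leave the raised standby key alone, do not lift or shove the extractor unit, and do not disturb the solder spool, flux bottle or tip cleaner.

Things in the scene. Friction and masses are not known exactly. Their poses are not given: they have to be found in the camera images.
- unit: Fume extractor control unit: a loose grey plastic box, about 4 kg, 160 mm in x, 240 mm in y, 75 mm high, standing on the bench. Origin: centre of its underside; z up, its flat top (panel) is at z = 75 mm. In its own frame the shuttered well is centred at x -10, y -55 mm. A fixed round black airflow knob (34 mm across, 14 mm high, not used) stands on the panel at x -48, y +90 mm, and the raised standby key at x +45, y +90 mm. Black vent slats on the two long sides.
- well_mouth (a point): Centre of the mouth of the well, at panel level; axes as those of the unit. The well is 46 mm square with sides along the unit's x and y, vertical walls, and its floor 38 mm below the panel. It is covered by the shutter at the start (wholly or mostly). A pair of shut fingertips fits in.
- reset_key_top (a point): Centre of the top of the sunken reset key: a round black key 26 mm across in the middle of the well, its top 24 mm below the panel (51 mm above the bench) at rest.
- reset_key (a joint): How far the reset key is pressed down, m: 0 at rest, 0.006 fully down. A spring returns it; it takes about 1.4 N to start and 4 N to push fully down.
- shutter (a joint): How far the shutter is slid open, m: 0 shut (centred on the well), 0.068 fully open, growing along the unit's +y. It starts between 0 and 0.018. It slides with about 1.5 N of friction, has end stops, and stays where it is left. The well is wholly uncovered from 0.053.
- shutter_ridge (a point): Middle of the top edge of the shutter's ridge. The shutter is an aluminium plate, 62 mm (x) by 60 mm (y), 3 mm thick, lying on the panel between two 3 mm high guide strips; from its middle stands a ridge, 50 mm long in the unit's x, 10 mm thick in y, its top 19 mm above the panel (94 mm above the bench). Push the ridge's side along the unit's +y to open the shutter, along -y to shut it.
- standby_key (a joint): How far the standby key is pressed down, m: 0 at rest, 0.006 fully down; the same kind of key and spring as the reset key. Not to be pressed.
- standby_key_top (a point): Centre of the top of the raised standby key: round, black, 26 mm across, standing 10 mm above the panel on a thin round bezel near the unit's corner. Leave it alone.
- solder_spool: White spool of solder standing on its flange, 64 mm across, 34 mm high, loose. Origin: centre of its underside. Leave it alone.
- flux_bottle: White plastic flux bottle with black cap, 48 mm across, 105 mm high, loose. Origin: centre of its underside. Leave it alone.
- tip_cleaner: Black round pot of copper wool for cleaning iron tips, 68 mm across, about 50 mm high, loose. Origin: centre of its underside. Leave it alone.

How it is judged:
On the way, in this order (a step that is already met when the one before it is completed fails the run):
1. the shutter is pushed open, clear of the well (at least 58 mm) (value of joint shutter above 0.058 m), for 0.1 s.
2. the reset key is pressed down (at least 4.5 of its 6 mm) with the shutter open (value of joint reset_key above 0.0045 m and value of joint shutter above 0.05 m), for 0.1 s.
3. the shutter is pushed shut again (within 6 mm) (value of joint shutter below 0.006 m), for 0.1 s.
At the end, for the whole second after the job is handed in: The shutter is shut within 6 mm, both keys are back up (within 1.5 mm), and the unit stands level and at rest within 30 mm of where it was (value of joint shutter below 0.006 m and value of joint each of reset_key, standby_key below 0.0015 m and distance of unit from where it was at the start of the episode below 0.03 m and angle between unit's own z axis and vertical below 0.05 rad and linear speed of unit below 0.01 m/s); the robot touches nothing.
It fails at once if the shutter is gripped or rammed (finger force on it over 38 N) (contact force between the fingers and shutter above 38 N).
It fails at once if the standby key is pressed (over 3 mm) (value of joint standby_key above 0.003 m).
It fails at once if the unit is lifted (10 mm), tipped or shoved over 30 mm (height (world z) of unit above 0.01 m or angle between unit's own z axis and vertical above 0.12 rad or distance of unit from where it was at the start of the episode above 0.03 m).
It fails at once if the spool, bottle or tip cleaner is moved over 25 mm or tipped (distance of any of solder_spool, flux_bottle, tip_cleaner from where it was at the start of the episode above 0.025 m or angle between any of solder_spool, flux_bottle, tip_cleaner's own z axis and vertical above 0.35 rad).
It also fails if it takes over 51 s, if anything falls off the work surface, if the arm or the gripper's body presses on something with over 40 N, if the wrist force passes 120 N, or if a joint passes its speed limit or range.

### The arm

A 6-joint arm with a two-finger parallel gripper is mounted at the origin on the work surface. World frame = base frame: x ahead of the robot, y to its left, z up, the work surface at z = 0. Lengths are in m, angles in rad, forces in N, time in s.
With the tool pointing down it reaches from about 0.425 to 0.95 m from the base axis. Payload 3.5 kg.
Tool frame: the origin (TCP) lies between the finger pads; the fingertips stand 19 mm ahead of it and the grasp point (between the pads) is the TCP (ctrl.nose_length is the distance from the TCP to the fingertips, in m); z points along the fingers, y is the line along which they close (so a half turn about z gives the same grasp; the last joint's range is limited). The gripper opens to 85 mm and grips with 20 to 120 N. Pads are 22 mm wide; open, the fingers measure 114 mm over their backs; the gripper's body (76 mm by 85 mm) begins 54 mm behind the grasp point. The pads swing forward as they close: fully open they stand 13 mm farther back than shut.
Start: joints at [1.17, 0.286, 1.577, -0, 1.279, -0.15], TCP at [0.167, 0.654, 0.25] pointing down, gripper open.
Joint ranges: [-2.77, 2.77], [-0.9, 2.22], [0.21, 2.48], [-1.53, 4.67], [0.24, 2.81], [-2.84, 2.84]. Speed limits (rad/s): [2.79, 2.79, 3.14, 3.14, 3.14, 3.14].

### API

Orientations are given as a unit quaternion [x, y, z, w].
In Python, from plant import ctrl gives the robot as it stands.
- The arm moves only by the tool apply_moves, never from a script. Its argument "series" is a list of rows, each a list of 6 numbers: the shift along the world's x, y, z scaled (see below), then the turn, a rotation vector about the world's x, y, z scaled (see below). A call has 1 to 20 rows; each row is the pose to reach, as a shift and turn from the pose commanded when the call began; what a row does not reach only later rows make up. The controller multiplies each number of a shift by 0.8 m and each number of a turn by 45 degrees. A row lasts 1/8 s, in which the tool goes at most 62.5 mm and 10.7 degrees, less where a joint would pass 70% of its speed; a pose out of reach is approached as far as the arm can. A call with a number of a shift or a turn outside -1 to 1 is refused whole. A call with a gripper value outside its range is refused whole. "jaw" is the opening, from 0 (shut) to 1 (fully open), set as the call begins (left out, the last holds). The fingers move at their own pace and stop on an object; "squeeze" is the grip in N (left out, the last holds). Time passes only in rows, so rows that repeat a pose let the fingers close. It gives the time, the measured TCP pose, the force, the opening and the grip force at its end, in the units of the state.
- ctrl.get_state(): the state, without advancing time (a new reading comes with each control period).
- ctrl.read_camera(name): name is "side" or "top" or "wrist"; returns the picture (400x640x3 uint8, red, green, blue); there is no depth.
- ctrl.get_calibration(name): a dict with "fx", "fy", "cx", "cy" (pixels), "dist_coeffs" ([k1, k2, p1, p2, k3] as OpenCV has them; the pictures are not rectified), "xyz" and "orientation" of the camera in the world; the wrist camera has in their place "hand_eye" (4x4, takes a point from camera to tool coordinates, whose origin is the TCP and whose axes are the flange's). Camera axes: x right, y up, looking along -z (the intrinsics and any distortion apply to the point x, -y, -z); pixel columns grow to the right and rows downward; lengths in m; the calibration is good to about 2 mm. A picture is of the moment at which its call begins: read the wrist's pose just before it. get_calibration takes no time and is no camera call.
- ctrl.sign_off(): hands the job in; it is judged then, once.
Trained networks look in the newest picture that a camera, given by its name, has taken for a name from the list of things; names that differ only in an ending like _2 or _b are one class to them, and where a whole thing is asked for, a point or a joint stands for the part that bears it (a point fixed in the world has none). Each returns a list of dicts, best first, with "p" (0 to 1); they miss things now and then, are a little off and sometimes report something else, mostly with a low value. They report only what shows in the picture. A call takes as long as a camera call.
- ctrl.boxes_of(thing, camera): "xy" ([column, row] as shares, 0 to 1, of the picture: columns of its width, rows of its height, amid what is visible of it).
- ctrl.silhouettes(thing, camera): "pixels" (400x640 bool, what is visible of it) and "xy" ([column, row] as shares, 0 to 1, of the picture: columns of its width, rows of its height, amid what is visible of it).
The state is a dict: "time": time; "qpos": joint angles; "dq": joint speeds; "joint_efforts": joint torques, N m; "eef_pos": TCP position; "tcp_rot": TCP orientation; "contact_force": force on the tool from outside, world axes, zero at the start; "wrist_torque": the same for the moment, N m; "opening": opening from 0.0 (shut) to 1.0 (fully open); "finger_force": force on a finger pad.
Only numpy, scipy, OpenCV 4.12 (cv2) and the standard library are available. Lean on these libraries where they do the work, as an engineer would, in place of code of your own. Each camera call takes 0.05 s, during which the arm holds its last target. There are 200 camera calls.

## Working session

There is one attempt and no reset: what is moved stays moved. The work goes in short steps, Python scripts to look and compute and a tool call to move; the robot and the scene stay as the last step left them, time stands still between calls to the robot, and variables do not carry over. Pictures are saved under pics/ and viewed, at most 10 in all, crops included, and the job is handed in when it is done.

Besides the shell and the picture viewer there is one more tool, called after "Request:" by a JSON object that holds its "method" and its "body", one argument or row to a line. apply_moves: Moves the arm, as the interface text tells. Shifts and turns lie within -1 to 1; 1 stands for 0.8 m of shift or 45 degrees of turn. Its arguments: {"type":"object","properties":{"series":{"type":"array"},"jaw":{"type":"number"},"squeeze":{"type":"number"}},"required":["series"]}

```bash
mkdir -p pics; ls; cat > h.py <<'E'
import numpy as np, cv2
from scipy.spatial.transform import Rotation as R
from plant import ctrl
def cam(name):
    c=ctrl.get_calibration(name); K=np.array([[c['fx'],0,c['cx']],[0,c['fy'],c['cy']],[0,0,1.]]); d=np.array(c['dist_coeffs'],float)
    if 'hand_eye' in c:
        s=ctrl.get_state(); T=np.eye(4); T[:3,:3]=R.from_quat(s['tcp_rot']).as_matrix(); T[:3,3]=s['eef_pos']
        T=T@np.array(c['hand_eye']); M,o=T[:3,:3],T[:3,3]
    else: M,o=R.from_quat(c['orientation']).as_matrix(),np.array(c['xyz'])
    return K,d,M@np.diag([1,-1,-1]),o
def unproj(name,px,z,C=None):
    K,d,M,o=C or cam(name)
    u=cv2.undistortPoints(np.array(px,float).reshape(-1,1,2),K,d).reshape(-1,2)
    r=np.c_[u,np.ones(len(u))]@M.T
    return o+r*((z-o[2])/r[:,2])[:,None]
def proj(name,P,C=None):
    K,d,M,o=C or cam(name)
    return cv2.projectPoints((np.array(P,float).reshape(-1,3)-o)@M,np.zeros(3),np.zeros(3),K,d)[0].reshape(-1,2)
E
python3 - <<'E'
from h import *
s=ctrl.get_state(); print({k:np.round(v,3).tolist() for k,v in s.items()}, ctrl.nose_length)
ims=[]
for n in ['top','side','wrist']:
    im=ctrl.read_camera(n); cv2.imwrite(f'pics/{n}0.png',im[...,::-1])
    print(n,[np.round(v,3).tolist() for v in cam(n)[2:]])
    for t in ['unit','shutter_ridge','standby_key_top','reset_key_top','solder_spool','flux_bottle','tip_cleaner']:
        print(t,[(np.round(np.array(b['xy'])*[640,400],1).tolist(),round(b['p'],2)) for b in ctrl.boxes_of(t,n)[:2]])
E
```

```text
pics
{'time': 0.0, 'qpos': [1.17, 0.287, 1.578, 0.0, 1.279, -0.15], 'dq': [-0.001, 0.001, -0.001, -0.0, 0.002, 0.001], 'joint_efforts': [-0.001, -40.598, -29.263, -0.0, 0.006, -0.0], 'eef_pos': [0.167, 0.653, 0.249], 'tcp_rot': [0.125, 0.992, -0.001, -0.0], 'contact_force': [-0.259, 0.6, -0.354], 'wrist_torque': [-0.017, -0.002, 0.004], 'finger_force': 0.0, 'opening': 1.001} 0.019
top [[[-0.024, -0.999, 0.031], [-1.0, 0.023, -0.001], [0.0, -0.031, -1.0]], [0.558, 0.005, 0.869]]
unit [([326.3, 210.1], 0.71)]
shutter_ridge [([345.8, 216.9], 0.96)]
standby_key_top []
reset_key_top []
solder_spool [([239.4, 187.6], 0.84), ([410.7, 243.4], 0.17)]
flux_bottle [([413.6, 243.9], 0.6)]
tip_cleaner [([415.1, 190.1], 0.71)]
side [[[-0.976, -0.163, 0.145], [-0.219, 0.74, -0.636], [-0.003, -0.653, -0.758]], [0.496, 0.485, 0.632]]
unit [([351.2, 214.2], 0.88)]
shutter_ridge [([367.9, 181.9], 0.87)]
standby_key_top [([353.3, 212.5], 0.61), ([317.8, 219.3], 0.49)]
reset_key_top []
solder_spool [([309.3, 288.3], 0.94), ([368.0, 183.2], 0.21)]
flux_bottle [([402.0, 152.2], 0.77)]
tip_cleaner [([355.9, 146.0], 0.9)]
wrist [[[0.248, 0.922, 0.297], [0.969, -0.237, -0.075], [0.001, 0.306, -0.952]], [0.092, 0.673, 0.374]]
unit []
shutter_ridge []
standby_key_top []
reset_key_top []
solder_spool []
flux_bottle []
tip_cleaner []
```

```bash
python3 - <<'E'
import cv2
a=cv2.imread('pics/top0.png')[120:300,200:460]; cv2.imwrite('pics/top0c.png',cv2.resize(a,None,fx=3,fy=3,interpolation=2))
a=cv2.imread('pics/side0.png')[110:310,250:460]; cv2.imwrite('pics/side0c.png',cv2.resize(a,None,fx=3,fy=3,interpolation=2))
E
```

```text
(no output)
```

View pics/top0c.png

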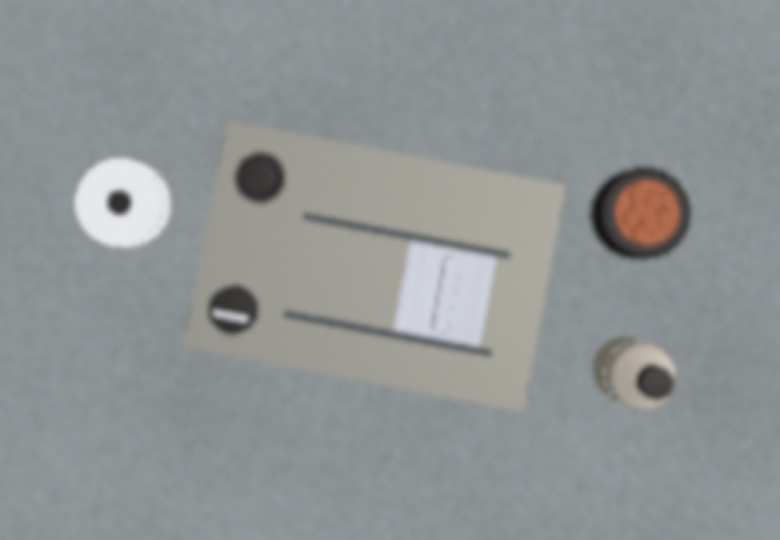

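View pics/side0c.png

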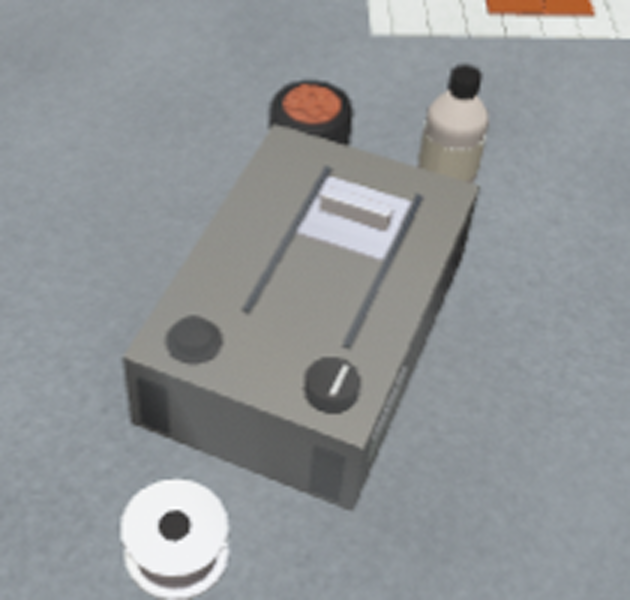

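```bash
cat >> h.py <<'E'
def U2W(p,P): 
    P=np.array(P,float).reshape(-1,3); c,s=np.cos(p[2]),np.sin(p[2])
    return P@np.array([[c,s,0],[-s,c,0],[0,0,1]])+[p[0],p[1],0]
E
python3 - <<'E'
from h import *
from scipy.optimize import least_squares
cor=[[.08,.12,.075],[.08,-.12,.075],[-.08,-.12,.075],[-.08,.12,.075]]
obs={'top':(cor+[[-.048,.09,.089],[.045,.09,.085]],np.array([[229,121],[564,184],[524,409],[186,347],[233,310],[260,177]])/3+[200,120]-.33),
'side':([cor[1],cor[2],cor[0],cor[3]],np.array([[275,127],[477,187],[127,358],[360,447]])/3+[250,110]-.33)}
C={n:cam(n) for n in obs}
def f(p,ns): return np.concatenate([(proj(n,U2W(p,obs[n][0]),C[n])-obs[n][1]).ravel() for n in ns])
for ns in (['top'],['side'],['top','side']):
    r=least_squares(f,[.55,0,-.1],args=(ns,)); print(ns,r.x.round(4),np.sqrt(r.cost*2/len(r.fun)).round(2),r.fun.round(1))
p=r.x
# ridge
for n,px in (('top',[345.8,216.9]),('side',[367.9,181.9])):
    w=unproj(n,[px],.09,C[n])[0]; d=w[:2]-p[:2]; c,s=np.cos(p[2]),np.sin(p[2]); print(n,w.round(4),'unit',c*d[0]+s*d[1],-s*d[0]+c*d[1])
for n,q in (('top',[[415.1,190.1],[413.6,243.9],[239.4,187.6]]),):
    print(unproj(n,q,.05,C[n]).round(3))
for u in ([-.01,-.055,.075],[-.01,-.055+.068,.094]): print(U2W(p,u).round(4))
E
```

```text
['top'] [ 0.5483 -0.0013 -0.2072] 0.34 [-0.5 -0.1  0.7 -0.2  0.4  0.4 -0.4 -0.1  0.1  0.1 -0.3 -0.1]
['side'] [ 0.5477 -0.0021 -0.2129] 0.97 [-0.4 -1.2  0.9 -0.3 -1.7 -0.2  1.1  0.8]
['top', 'side'] [ 0.548  -0.0016 -0.2098] 0.7 [-0.2 -0.1  0.9  0.1  0.4  0.7 -0.4 -0.1  0.2  0.1 -0.1 -0.  -0.8 -1.1
  0.6 -0.3 -1.8  0.1  1.2  1. ]
top [ 0.5292 -0.0434  0.09  ] unit -0.009626745596752065 -0.04479230389374327
side [ 0.5262 -0.0387  0.09  ] unit -0.01357516690229829 -0.040831935609265395
[[ 0.582 -0.197  0.05 ]
 [ 0.466 -0.19   0.05 ]
 [ 0.596  0.182  0.05 ]]
[[ 0.5268 -0.0533  0.075 ]]
[[0.5409 0.0132 0.094 ]]
```

Request:
{"method": "apply_moves", "body": {
  "series": [
    [0.03, -0.065, 0, 0, 0, -0.14],
    [0.06, -0.13, 0, 0, 0, -0.28],
    [0.09, -0.195, 0, 0, 0, -0.42],
    [0.12, -0.26, 0, 0, 0, -0.56],
    [0.15, -0.325, 0, 0, 0, -0.7],
    [0.18, -0.39, 0, 0, 0, -0.84],
    [0.21, -0.455, 0, 0, 0, -0.97],
    [0.21, -0.455, 0, 0, 0, -0.97]
  ],
  "jaw": 0,
  "squeeze": 20
}}

```text
time: 2.2
eef_pos: [0.3369, 0.2872, 0.2507]
tcp_rot: [0.488, 0.873, 0.0, 0.0]
contact_force: [-0.0, 1.0, 0.1]
opening: -0.004
finger_force: 0.0
```

Request:
{"method": "apply_moves", "body": {
  "series": [
    [0.033, -0.065, 0, 0, 0, -0.14],
    [0.067, -0.13, 0, 0, 0, -0.28],
    [0.1, -0.195, 0, 0, 0, -0.42],
    [0.134, -0.26, 0, 0, 0, -0.56],
    [0.168, -0.325, 0, 0, 0, -0.7],
    [0.2, -0.39, 0, 0, 0, -0.84],
    [0.235, -0.454, 0, 0, 0, -0.977],
    [0.235, -0.454, 0, 0, 0, -0.977],
    [0.235, -0.454, 0, 0, 0, -0.977]
  ]
}}

```text
time: 3.32
eef_pos: [0.5235, -0.0724, 0.25]
tcp_rot: [0.777, 0.63, -0.0, -0.001]
contact_force: [0.0, 0.5, -0.7]
opening: 0.003
finger_force: 0.0
```

```bash
python3 - <<'E'
from h import *
s=ctrl.get_state(); print(s['eef_pos'],R.from_quat(s['tcp_rot']).as_matrix().round(3).tolist(),s['qpos'])
C=cam('wrist'); im=ctrl.read_camera('wrist').copy()
p=[.5483,-.0014,-.208]
print([(np.round(np.array(b['xy'])*[640,400],1).tolist(),round(b['p'],2)) for b in ctrl.boxes_of('shutter_ridge','wrist')[:2]])
for y in (-.055,-.044): print(proj('wrist',U2W(p,[-.01,y,.094]),C))
for P in ([.08,.12,.075],[.08,-.12,.075],[-.08,-.12,.075],[-.08,.12,.075],[-.01,-.044,.094],[-.035,-.049,.094],[.015,-.049,.094],[-.035,-.039,.094],[.015,-.039,.094]):
    q=proj('wrist',U2W(p,P),C)[0]; cv2.circle(im,tuple(int(v) for v in q),2,(255,0,0),-1)
cv2.imwrite('pics/w1.png',im[...,::-1])
E
```

```text
[ 0.52353025 -0.07241039  0.24996372] [[0.206, 0.978, -0.001], [0.978, -0.206, 0.001], [0.001, -0.001, -1.0]] [-3.29812807e-01 -3.79145208e-02  1.93444275e+00  6.68538759e-04
  1.24613769e+00 -1.22076747e-01]
[([320.9, 160.9], 0.81)]
[[315.85111749 169.02362193]]
[[315.84106263 156.42531438]]
```

View pics/w1.png

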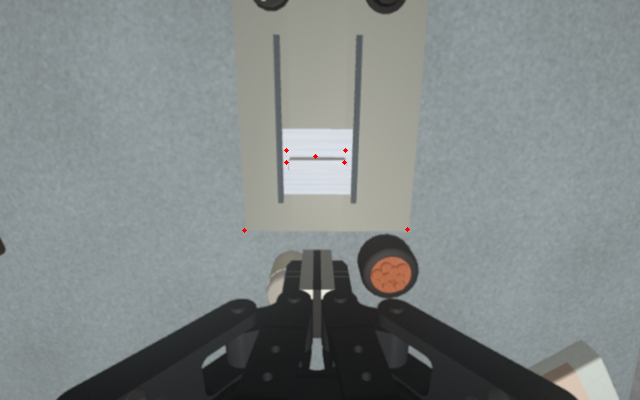

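Request:
{"method": "apply_moves", "body": {
  "series": [
    [0, 0, -0.03, 0, 0, 0],
    [0, 0, -0.07, 0, 0, 0],
    [0, 0, -0.11, 0, 0, 0],
    [0, 0, -0.14, 0, 0, 0],
    [0, 0, -0.165, 0, 0, 0],
    [0, 0, -0.1825, 0, 0, 0],
    [0, 0, -0.1825, 0, 0, 0],
    [0, 0, -0.1825, 0, 0, 0]
  ]
}}

```text
time: 4.42
eef_pos: [0.5241, -0.0732, 0.1053]
tcp_rot: [0.777, 0.63, 0.0, 0.001]
contact_force: [0.1, -0.2, 0.5]
opening: -0.001
finger_force: 0.0
```

Request:
{"method": "apply_moves", "body": {
  "series": [
    [0.001, 0.006, 0, 0, 0, 0],
    [0.0026, 0.0122, 0, 0, 0, 0],
    [0.0036, 0.017, 0, 0, 0, 0],
    [0.0046, 0.022, 0, 0, 0, 0],
    [0.0057, 0.027, 0, 0, 0, 0],
    [0.0068, 0.032, 0, 0, 0, 0],
    [0.0078, 0.037, 0, 0, 0, 0]
  ]
}}

```text
time: 5.3
eef_pos: [0.5299, -0.0435, 0.1043]
tcp_rot: [0.777, 0.629, 0.0, 0.0]
contact_force: [0.7, -1.0, 0.9]
opening: -0.003
finger_force: 0.8
```

Request:
{"method": "apply_moves", "body": {
  "series": [
    [0.001, 0.006, 0, 0, 0, 0],
    [0.0025, 0.012, 0, 0, 0, 0],
    [0.0038, 0.018, 0, 0, 0, 0],
    [0.005, 0.024, 0, 0, 0, 0],
    [0.0063, 0.03, 0, 0, 0, 0],
    [0.0076, 0.036, 0, 0, 0, 0],
    [0.0088, 0.0416, 0, 0, 0, 0],
    [0.0088, 0.0416, 0, 0, 0, 0]
  ]
}}

```text
time: 6.3
eef_pos: [0.5365, -0.0098, 0.1041]
tcp_rot: [0.777, 0.629, 0.0, -0.001]
contact_force: [0.7, 0.4, 0.6]
opening: 0.001
finger_force: 0.0
```

```bash
cat > look.py <<'E'
from h import *
import sys
C=cam('wrist'); im=ctrl.read_camera('wrist'); cv2.imwrite(f'pics/{sys.argv[1]}.png',im[...,::-1])
p=[.5483,-.0014,-.208]; s=ctrl.get_state(); d=s['eef_pos'][:2]-np.array(p[:2]); c,n=np.cos(p[2]),np.sin(p[2])
print('tcp in unit',round(c*d[0]+n*d[1],4),round(-n*d[0]+c*d[1],4),s['eef_pos'].round(4),s['contact_force'].round(1))
for cn in ('top','side'):
    ctrl.read_camera(cn)
    for b in ctrl.boxes_of('shutter_ridge',cn)[:1]:
        w=unproj(cn,np.array(b['xy'])*[640,400],.09)[0]; d=w[:2]-p[:2]; print(cn,b['p'],'ridge unit xy',c*d[0]+n*d[1],-n*d[0]+c*d[1])
E
python3 look.py w2
```

```text
tcp in unit -0.0099 -0.0107 [ 0.5364 -0.0099  0.104 ] [ 0.3 -0.2 -0.5]
top 0.33 ridge unit xy 0.04455934678745649 0.08911023276817737
side 0.64 ridge unit xy -0.014548268921585887 0.016978096100616416
```

Request:
{"method": "apply_moves", "body": {
  "series": [
    [0.0006, 0.003, 0, 0, 0, 0],
    [0.001, 0.005, 0, 0, 0, 0],
    [0.001, 0.005, 0, 0, 0, 0]
  ]
}}

```text
time: 6.92
eef_pos: [0.5374, -0.0064, 0.1042]
tcp_rot: [0.777, 0.629, -0.0, -0.0]
contact_force: [0.1, -0.8, -0.7]
opening: -0.002
finger_force: 0.6
```

Request:
{"method": "apply_moves", "body": {
  "series": [
    [0.0004, 0.002, 0, 0, 0, 0],
    [0.0006, 0.003, 0, 0, 0, 0],
    [0.0006, 0.003, 0, 0, 0, 0]
  ]
}}

```text
time: 7.3
eef_pos: [0.538, -0.0039, 0.1042]
tcp_rot: [0.777, 0.629, -0.0, -0.0]
contact_force: [0.1, -1.7, -0.0]
opening: -0.003
finger_force: 0.6
```

Request:
{"method": "apply_moves", "body": {
  "series": [
    [0.0003, 0.0015, 0, 0, 0, 0],
    [0.0006, 0.003, 0, 0, 0, 0],
    [0.0006, 0.003, 0, 0, 0, 0]
  ]
}}

```text
time: 7.68
eef_pos: [0.5383, -0.0028, 0.1043]
tcp_rot: [0.777, 0.63, -0.001, 0.001]
contact_force: [-1.6, -5.8, -0.4]
opening: -0.0
finger_force: 3.1
```

Request:
{"method": "apply_moves", "body": {
  "series": [
    [-0.002, -0.01, 0.01, 0, 0, 0],
    [-0.006, -0.03, 0.03, 0, 0, 0],
    [-0.01, -0.05, 0.03, 0, 0, 0],
    [-0.0135, -0.065, 0.03, 0, 0, 0],
    [-0.0135, -0.065, 0.03, 0, 0, 0],
    [-0.0135, -0.065, 0.03, 0, 0, 0]
  ]
}}

```text
time: 8.43
eef_pos: [0.5274, -0.0536, 0.1279]
tcp_rot: [0.777, 0.629, -0.0, -0.0]
contact_force: [0.1, 0.8, -0.3]
opening: 0.003
finger_force: 0.0
```

```bash
python3 look.py w3; python3 - <<'E'
from h import *
C=cam('side'); im=ctrl.read_camera('side').copy()
q=proj('side',U2W([.5483,-.0014,-.208],[[-.01+a,-.055+b,.075] for a in(-.023,.023) for b in (-.023,.023)]),C); print(q.round())
im=cv2.resize(im[130:230,300:440],None,fx=4,fy=4,interpolation=2); cv2.imwrite('pics/both.png',np.vstack([im,cv2.resize(cv2.imread('pics/w3.png')[...,::-1],(560,350))[:, :]])[:600,:,::-1]) if False else cv2.imwrite('pics/s3.png',im[...,::-1])
E
```

```text
tcp in unit -0.0097 -0.0552 [ 0.5275 -0.0534  0.1279] [ 0.6 -0.4  0.6]
top 0.81 ridge unit xy -0.0065266139972301315 0.02801208724945809
side 0.67 ridge unit xy -0.01605136898770821 0.021527244373052024
[[382. 178.]
 [375. 193.]
 [361. 172.]
 [354. 186.]]
```

View pics/s3.png

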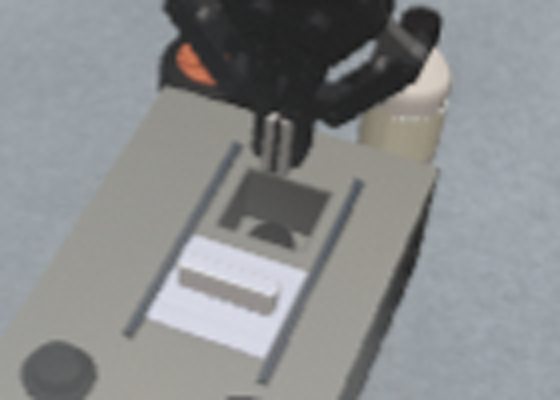

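View pics/w3.png

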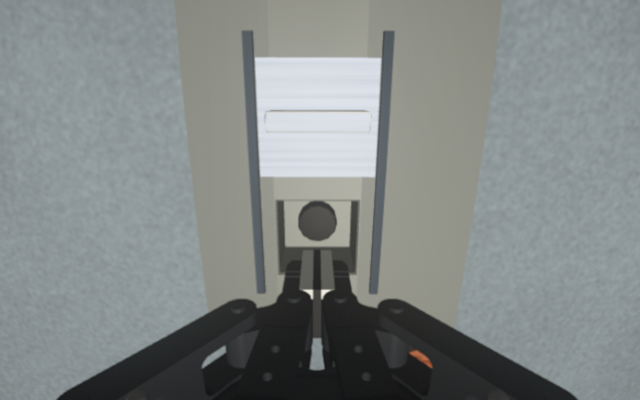

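Request:
{"method": "apply_moves", "body": {
  "series": [
    [0, 0, -0.015, 0, 0, 0],
    [0, 0, -0.03, 0, 0, 0],
    [0, 0, -0.045, 0, 0, 0],
    [0, 0, -0.058, 0, 0, 0],
    [0, 0, -0.068, 0, 0, 0],
    [0, 0, -0.068, 0, 0, 0]
  ]
}}

```text
time: 9.48
eef_pos: [0.5272, -0.0535, 0.073]
tcp_rot: [0.777, 0.629, -0.0, -0.001]
contact_force: [0.2, 0.6, 0.6]
opening: 0.001
finger_force: 0.0
```

Request:
{"method": "apply_moves", "body": {
  "series": [
    [0, 0, -0.003, 0, 0, 0],
    [0, 0, -0.006, 0, 0, 0],
    [0, 0, -0.009, 0, 0, 0],
    [0, 0, -0.011, 0, 0, 0],
    [0, 0, -0.011, 0, 0, 0]
  ]
}}

```text
time: 10.1
eef_pos: [0.5282, -0.0538, 0.0656]
tcp_rot: [0.777, 0.629, 0.0, 0.0]
contact_force: [-0.3, -1.3, 3.4]
opening: -0.004
finger_force: 1.6
```

Request:
{"method": "apply_moves", "body": {
  "series": [
    [0, 0, -0.002, 0, 0, 0],
    [0, 0, -0.004, 0, 0, 0],
    [0, 0, -0.004, 0, 0, 0],
    [0, 0, -0.004, 0, 0, 0]
  ]
}}

```text
time: 10.6
eef_pos: [0.5283, -0.0538, 0.0639]
tcp_rot: [0.777, 0.63, -0.0, 0.0]
contact_force: [-4.0, 0.9, 13.5]
opening: 0.001
finger_force: 6.5
```

Request:
{"method": "apply_moves", "body": {
  "series": [
    [0, 0, 0.015, 0, 0, 0],
    [0, 0, 0.035, 0, 0, 0],
    [0, 0, 0.06, 0, 0, 0],
    [0, 0, 0.088, 0, 0, 0],
    [0, 0, 0.088, 0, 0, 0],
    [0.006, 0.03, 0.088, 0, 0, 0],
    [0.013, 0.062, 0.088, 0, 0, 0],
    [0.02, 0.095, 0.088, 0, 0, 0],
    [0.026, 0.1237, 0.088, 0, 0, 0],
    [0.026, 0.1237, 0.088, 0, 0, 0],
    [0.026, 0.1237, 0.07, 0, 0, 0],
    [0.026, 0.1237, 0.053, 0, 0, 0],
    [0.026, 0.1237, 0.053, 0, 0, 0]
  ]
}}

```text
time: 12.22
eef_pos: [0.5468, 0.0448, 0.1018]
tcp_rot: [0.777, 0.629, -0.002, -0.002]
contact_force: [0.8, 1.0, 0.1]
opening: -0.002
finger_force: 0.0
```

```bash
python3 look.py w4
```

```text
tcp in unit -0.0102 0.0451 [0.5476 0.0448 0.1029] [-0.2  0.5 -0.3]
side 0.81 ridge unit xy -0.0264340770660381 0.02975593174584122
```

Request:
{"method": "apply_moves", "body": {
  "series": [
    [-0.0015, -0.007, 0, 0, 0, 0],
    [-0.003, -0.014, 0, 0, 0, 0],
    [-0.004, -0.019, 0, 0, 0, 0],
    [-0.0053, -0.025, 0, 0, 0, 0],
    [-0.0068, -0.032, 0, 0, 0, 0],
    [-0.0082, -0.039, 0, 0, 0, 0],
    [-0.0097, -0.046, 0, 0, 0, 0],
    [-0.0112, -0.053, 0, 0, 0, 0],
    [-0.0127, -0.06, 0, 0, 0, 0],
    [-0.0142, -0.067, 0, 0, 0, 0],
    [-0.0156, -0.074, 0, 0, 0, 0],
    [-0.017, -0.081, 0, 0, 0, 0],
    [-0.0182, -0.086, 0, 0, 0, 0],
    [-0.0182, -0.086, 0, 0, 0, 0]
  ]
}}

```text
time: 14.22
eef_pos: [0.5339, -0.0241, 0.1042]
tcp_rot: [0.777, 0.629, -0.0, 0.0]
contact_force: [-0.8, -0.1, -0.3]
opening: -0.001
finger_force: 0.0
```

Request:
{"method": "apply_moves", "body": {
  "series": [
    [-0.0008, -0.004, 0, 0, 0, 0],
    [-0.0017, -0.008, 0, 0, 0, 0],
    [-0.0023, -0.011, 0, 0, 0, 0],
    [-0.0023, -0.011, 0, 0, 0, 0]
  ]
}}

```text
time: 14.72
eef_pos: [0.532, -0.0326, 0.1042]
tcp_rot: [0.777, 0.629, -0.0, 0.0]
contact_force: [-0.9, 0.2, -0.8]
opening: -0.002
finger_force: 0.2
```

Request:
{"method": "apply_moves", "body": {
  "series": [
    [-0.0006, -0.003, 0, 0, 0, 0],
    [-0.001, -0.005, 0, 0, 0, 0],
    [-0.001, -0.005, 0, 0, 0, 0]
  ]
}}

```text
time: 15.1
eef_pos: [0.5312, -0.0365, 0.1043]
tcp_rot: [0.777, 0.629, -0.0, -0.0]
contact_force: [-0.3, 0.6, -0.0]
opening: 0.002
finger_force: 0.4
```

Request:
{"method": "apply_moves", "body": {
  "series": [
    [-0.0003, -0.0015, 0, 0, 0, 0],
    [-0.0005, -0.0025, 0, 0, 0, 0],
    [-0.0005, -0.0025, 0, 0, 0, 0]
  ]
}}

```text
time: 15.48
eef_pos: [0.5308, -0.0383, 0.1042]
tcp_rot: [0.777, 0.629, -0.0, -0.0]
contact_force: [0.5, 1.8, -1.1]
opening: 0.001
finger_force: 0.7
```

Request:
{"method": "apply_moves", "body": {
  "series": [
    [-0.0003, -0.0015, 0, 0, 0, 0],
    [-0.0006, -0.003, 0, 0, 0, 0],
    [-0.0006, -0.003, 0, 0, 0, 0]
  ]
}}

```text
time: 15.85
eef_pos: [0.5308, -0.0386, 0.1043]
tcp_rot: [0.778, 0.629, 0.002, -0.002]
contact_force: [1.2, 9.0, -0.3]
opening: 0.002
finger_force: 4.6
```

Request:
{"method": "apply_moves", "body": {
  "series": [
    [0.002, 0.01, 0, 0, 0, 0],
    [0.0042, 0.02, 0, 0, 0, 0],
    [0.0042, 0.02, 0.03, 0, 0, 0],
    [0.0042, 0.02, 0.08, 0, 0, 0],
    [0.0042, 0.02, 0.14, 0, 0, 0],
    [0.0042, 0.02, 0.18, 0, 0, 0],
    [0.0042, 0.02, 0.18, 0, 0, 0]
  ]
}}

```text
time: 16.73
eef_pos: [0.5356, -0.0251, 0.2522]
tcp_rot: [0.777, 0.629, 0.002, 0.003]
contact_force: [-0.3, -0.7, -0.1]
opening: 0.006
finger_force: 0.0
```

```bash
python3 look.py w5; python3 - <<'E'
from h import *
C=cam('side'); im=ctrl.read_camera('side'); cv2.imwrite('pics/s5.png',cv2.resize(im[100:300,230:460],None,fx=3,fy=3,interpolation=2)[...,::-1])
E
```

```text
tcp in unit -0.0088 -0.0258 [ 0.5344 -0.0249  0.2495] [-0.5 -0.2 -0.4]
side 0.63 ridge unit xy -0.013451635188415155 -0.041769391181564995
```

View pics/s5.png

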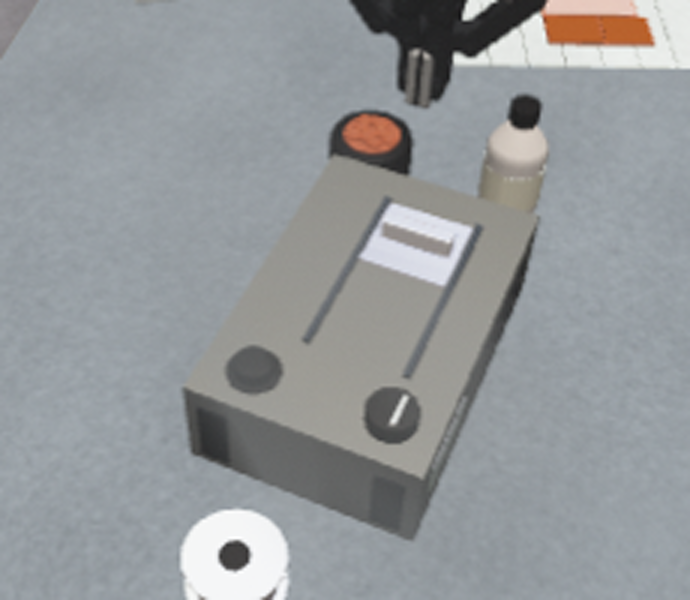

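View pics/w5.png

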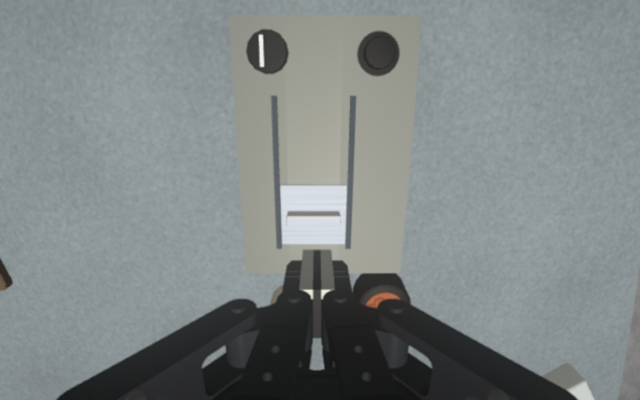

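```bash
python3 - <<'E'
from h import *
p=[.5483,-.0014,-.208];c,n=np.cos(p[2]),np.sin(p[2])
g=cv2.cvtColor(cv2.imread('pics/w5.png'),cv2.COLOR_BGR2GRAY)[:,283:287].mean(1); d=np.diff(g)
a,b=160+np.argmax(d[160:205]),225+np.argmin(d[225:265]); print(a,b)
C=cam('wrist')
for px,z in (([315,a+.5],.078),([285,b+.5],.078),([315,273],.075),([315,16],.075)):
    w=unproj('wrist',[px],z,C)[0]; e=w[:2]-p[:2]; print(round(-n*e[0]+c*e[1],4))
E
```

```text
185 243
-0.0243
-0.0827
-0.1169
0.1173
```

```bash
python3 -c "
from plant import ctrl
print(ctrl.sign_off())"
```

```text
the job is handed in; nothing more can be done
None
```

I pushed the shutter open to its stop, pressed the reset key until it bottomed (about 13 N), pushed the shutter shut again to within about 2 mm by the wrist camera, and handed the job in at about 17 s of the 51 s; the hand-in returned no verdict.

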